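# Feed a tube rack past a sprung gate

### The job

A rack of blood tubes waits in a guide lane in front of a sprung gate. Press the gate's long treadle down with one fingertip and keep the gate fully open while the other finger pushes the rack from behind along the lane, past the gate, until it stands up against the end stop; then take the hand away so that the gate springs shut behind the rack. Only push: do not lift or tip the rack, do not let the gate drop on it while it passes, and leave the coverslip box, the small oil bottle and the marker beside the lane where they are.

Things in the scene. Friction and masses are not known exactly. Their poses are not given: they have to be found in the camera images.
- lane: Fixed guide lane: base plate 160 (x) by 435 mm (y), 4 mm thick, covering x -118 to 42, y -230 to 205 mm. Origin on the desk, mid-channel, at the gate; +y is the way the rack is pushed, -x the treadle's side, z up. Channel 66 mm wide (x -33 to 33) between 4 mm grey walls, tops 34 mm above the desk, open above and at the -y end.
- lane_end (a point): Middle of the end stop's inner face, on the base plate's top (4 mm above the desk), at lane y = 194 mm. The stop is a wall 44 mm high; the rack's leading end must come up against it, its origin then at lane y = 122 mm.
- gate (a joint): Gate angle, rad: 0 shut, 0.8 end of travel. Shaft parallel to lane y at lane x = -44 mm, 16 mm above the desk; treadle (-x side) and blade are rigid on it: treadle down swings the blade up and out over the wall. A spring shuts it: 1 to 3 N and 35 mm of travel at 40 mm from the shaft. Blade clear of the channel above 0.66 rad; aim for 0.7 to 0.8, until the rack's origin is past lane y = 75 mm.
- treadle (a point): On the upper face of the treadle's pad, halfway along, 44 mm from the shaft: dark steel plate 38 mm wide, 4 mm thick, along lane y -225 to 60 mm, so a pressing fingertip can slide along it. Shut, it slopes up outward at 26 deg: from lane x -57 (38 mm above the desk) to x -91 mm (55 mm). Fully open it slopes 20 deg down outward: from x -67 (22 mm above the desk) to x -103 mm (10 mm).
- blade (a point): Middle of the inner edge of the gate's blade: upright steel plate across the lane at lane y = 0, 22 wide, 16 high, 6 mm thick. Shut it bars the channel at lane x -34 to -12 mm, 39 to 55 mm above the desk. Open it stands over the shaft, lane x -68 to -36 mm, up to 67 mm above the desk: it passes between the two fingers, so keep the hand above that.
- tube_rack: Pale plastic tube rack, 58 wide (x), 143 long (y), 58 mm high, about 0.2 kg; origin at the centre of its underside. Starts in the channel, axes nearly the lane's, leading (+y) end 20 to 53 mm before the blade. Push the flat upright end plate, 52 mm wide, at its y = -72 mm. Three capped tubes, fixed, stand in its leading half (y 10 to 54 mm), tops 90 mm above its underside.
- coverslip_box: Small blue and white square box, 35 x 35 x 21 mm, loose on the desk just beyond the lane's far wall; origin at the centre of its underside. Leave it.
- oil_bottle: Small amber bottle with a white cap, 30 mm across, 66 mm high, loose on the desk beyond the lane's far wall, past the gate; origin at the centre of its underside. Leave it.
- marker: Short black marker pen with a red cap, 16 x 82 x 14 mm, loose on the desk on the robot's side of the treadle, lying along the lane; origin at the centre of its underside. Leave it.

How it is judged:
On the way, in this order (a step that is already met when the one before it is completed fails the run):
1. the gate is pressed open while the rack still waits in front of it (value of joint gate above 0.6 rad and y of tube_rack in the frame of lane below -0.07 m), for 0.1 s.
2. the rack is halfway through, the gate still held open (value of joint gate above 0.5 rad and y of tube_rack in the frame of lane between 0 and 0.06 m).
At the end, for the whole second after the job is handed in: The rack stands upright in the lane at rest with its leading end at the end stop (gap under 10 mm), and the gate is shut behind it (joint under 0.08 rad) (y of tube_rack in the frame of lane between 0.112 and 0.128 m and x of tube_rack in the frame of lane between -0.012 and 0.012 m and z of tube_rack in the frame of lane below 0.008 m and angle between tube_rack's own z axis and vertical below 0.06 rad and value of joint gate below 0.08 rad and linear speed of tube_rack below 0.01 m/s); the robot touches nothing.
It fails at once if the gate is let down (below 0.4 rad) while the rack is passing it (value of joint gate below 0.4 rad and y of tube_rack in the frame of lane between -0.062 and 0.068 m).
It fails at once if the rack is lifted (more than 12 mm) (z of tube_rack in the frame of lane above 0.016 m).
It fails at once if the rack is tipped (more than 0.2 rad) (angle between tube_rack's own z axis and vertical above 0.2 rad).
It fails at once if the coverslip box, oil bottle or marker is moved (more than 20 mm) (distance of any of coverslip_box, oil_bottle, marker from where it was at the start of the episode above 0.02 m).
It also fails if it takes over 38 s, if anything falls off the work surface, if the arm or the gripper's body presses on something with over 40 N, if the wrist force passes 120 N, or if a joint passes its speed limit or range.

### The arm

A 6-joint arm with a two-finger parallel gripper is mounted at the origin on a cart in front of the work surface, level with it; the furniture and walls round the work are solid. World frame = base frame: x ahead of the robot, y to its left, z up, the work surface at z = 0. Lengths are in m, angles in rad, forces in N, time in s.
With the tool pointing down it reaches from about 0.275 to 1 m from the base axis. Payload 8.4 kg.
Tool frame: the origin (TCP) lies between the finger pads; the fingertips stand 11 mm ahead of it and the grasp point (between the pads) lies 8 mm behind it (manip.tip_extent is the distance from the TCP to the fingertips, in m); z points along the fingers, y is the line along which they close (so a half turn about z gives the same grasp; the last joint's range is limited). The gripper opens to 85 mm and grips with 20 to 120 N. Pads are 22 mm wide; open, the fingers measure 114 mm over their backs; the gripper's body (76 mm by 85 mm) begins 54 mm behind the grasp point. The pads swing forward as they close: fully open they stand 13 mm farther back than shut.
Start: joints at [1.107, 0.353, 1.633, -0, 1.155, -0.002], TCP at [0.278, 0.56, 0.242] pointing down, gripper open.
Joint ranges: [-2.63, 2.63], [-0.92, 2.1], [0.06, 2.66], [-1.3, 4.44], [0, 2.69], [-3.02, 3.02]. Speed limits (rad/s): [2.22, 2.22, 2.79, 3.14, 3.14, 3.14].

### API

Orientations are given as a unit quaternion [w, x, y, z].
In Python, from station import manip gives the robot as it stands.
- The arm moves only by the tool send_rows, never from a script. Its argument "commands" is a list of rows, each a list of 2 entries, a list of its own where there are three numbers: the shift along the tool's x, y, z in units of 0.025 m (1.0 is 0.025 m), then the turn, a rotation vector about the tool's x, y, z in units of 360 degrees (1.0 is 360 degrees). A call has 1 to 20 rows; each row shifts and turns the commanded pose from where the row before left it, along the tool's axes as they then stand; what a row does not reach is not made up. A row lasts 1/10 s, in which the tool goes at most 50 mm and 8.59 degrees, less where a joint would pass 70% of its speed; a pose out of reach is approached as far as the arm can. A call with a number of a shift or a turn outside -1 to 1 is refused whole. A call with a gripper value outside its range is refused whole. "jaw" is the gripper's target within -1 to 1 (shut at 1, half-way at 0, fully open at -1), set as the call begins (left out, the last holds). The fingers move at their own pace and stop on an object; the grip force is fixed at half the most. Time passes only in rows, so rows that do not move let the fingers close. It gives the time, the measured TCP pose, the force, the opening and the grip force at its end, in the units of the state.
- manip.get_obs(): the state, without advancing time (a new reading comes with each control period).
- manip.capture(name): name is "side" or "top"; returns a dict with "color" (400x640x3 uint8, red, green, blue), "K" (3x3 intrinsics, pixels), "k1" (the pictures are not rectified: a ray, as slopes to the right and down, at radius r is drawn at 1 + k1 r^2 times it, then the intrinsics apply), "R" (3x3) and "t" (3): a world point X has camera coordinates R X + t. Camera axes: x right, y down, z forward; pixel columns grow to the right and rows downward; lengths in m; the calibration is good to about 2 mm. A picture is of the moment at which its call begins. There is no depth.
- manip.close_job(): hands the job in; it is judged then, once.
Trained networks look in a picture, given as the dict that the camera call returned (one of the last four; its "shot" number tells which), for a name from the list of things; names that differ only in an ending like _2 or _b are one class to them, and where a whole thing is asked for, a point or a joint stands for the part that bears it (a point fixed in the world has none). Each returns a list of dicts, best first, with "conf" (0 to 1); they miss things now and then, are a little off and sometimes report something else, mostly with a low value. They report only what shows in the picture. A call takes as long as a camera call.
- manip.boxes_of(name, picture): "box" ([centre column, centre row, width, height] in pixels, round what is visible of it).
- manip.regions_of(name, picture): "mask" (400x640 bool, what is visible of it) and "box" ([centre column, centre row, width, height] in pixels, round what is visible of it).
The state is a dict: "clock": time; "qpos": joint angles; "joint_velocities": joint speeds; "tau": joint torques, N m; "tool_pos": TCP position; "tcp_rot": TCP orientation; "contact_force": force on the tool from outside, world axes, zero at the start; "ft_torque": the same for the moment, N m; "opening": finger opening in m; "grasp_force": force on a finger pad.
Only numpy, scipy, OpenCV 4.12 (cv2) and the standard library are available. Lean on these libraries where they do the work, as an engineer would, in place of code of your own. Each camera call takes 0.05 s, during which the arm holds its last target. There are 200 camera calls.

## Working session

There is one attempt and no reset: what is moved stays moved. The work goes in short steps, Python scripts to look and compute and a tool call to move; the robot and the scene stay as the last step left them, time stands still between calls to the robot, and variables do not carry over. Pictures are saved under pics/ and viewed, at most 10 in all, crops included, and the job is handed in when it is done.

Besides the shell and the picture viewer there is one more tool, called after "Call:" by a JSON object that holds its "fn" and its "kwargs". send_rows: Moves the arm, as the interface text tells. Its arguments: {"type":"object","properties":{"commands":{"type":"array"},"jaw":{"type":"number"}},"required":["commands"]}

```bash
mkdir -p pics; ls; python3 - <<'E'
from station import manip
import cv2,numpy as np
o=manip.get_obs();print({k:np.round(v,3) for k,v in o.items()})
ims=[]
for n in("side","top"):
    p=manip.capture(n);print(n,p["K"].tolist(),p["k1"],np.round(p["R"],4).tolist(),np.round(p["t"],4).tolist())
    cv2.imwrite(f"pics/{n}0.png",p["color"][:,:,::-1])
    for t in("lane","gate","tube_rack","coverslip_box","oil_bottle","marker"):
        print(t,[(np.round(b["box"]),round(b["conf"],2)) for b in manip.boxes_of(t,p)[:2]])
E
```

```text
pics
{'clock': np.float64(0.0), 'qpos': array([ 1.107,  0.354,  1.634, -0.   ,  1.155, -0.002]), 'joint_velocities': array([ 0.001, -0.   , -0.002,  0.001, -0.   , -0.002]), 'tau': array([ 1.0000e-03, -6.0525e+01, -3.4207e+01,  0.0000e+00,  9.0000e-03,
        0.0000e+00]), 'tool_pos': array([0.278, 0.559, 0.242]), 'tcp_rot': array([-0.   ,  0.229,  0.973, -0.001]), 'contact_force': array([ 0.592, -0.114, -0.342]), 'ft_torque': array([-0.027,  0.018, -0.065]), 'grasp_force': np.float64(0.0), 'opening': np.float64(0.085)}
side [[438.570392730086, 0.0, 315.9411852012586], [0.0, 438.570392730086, 203.47204894475192], [0.0, 0.0, 1.0]] -0.007561199259446354 [[0.9989, 0.0409, 0.021], [0.0411, -0.5915, -0.8053], [-0.0205, 0.8053, -0.5926]] [-0.5091, 0.1372, 0.77]
lane [(array([307., 261., 103., 176.]), 0.58)]
gate [(array([296., 271.,  58., 134.]), 0.87)]
tube_rack [(array([330., 281.,  40.,  95.]), 0.83)]
coverslip_box [(array([378., 258.,  20.,  16.]), 0.64)]
oil_bottle [(array([370., 208.,  14.,  33.]), 0.91), (array([378., 256.,  25.,  17.]), 0.2)]
marker [(array([258., 232.,  11.,  29.]), 0.66)]
top [[380.9731566135277, 0.0, 324.88452873278027], [0.0, 380.9731566135277, 194.29160671761656], [0.0, 0.0, 1.0]] -0.022263665445240787 [[0.0129, -0.9999, -0.0099], [-0.9909, -0.0115, -0.1342], [0.134, 0.0115, -0.9909]] [0.1405, 0.5139, 0.8331]
lane [(array([340., 203., 192.,  69.]), 0.68)]
gate [(array([369., 210., 129.,  32.]), 0.59)]
tube_rack [(array([389., 182.,  68.,  30.]), 0.62)]
coverslip_box [(array([348., 150.,  18.,  18.]), 0.56)]
oil_bottle [(array([293., 153.,  11.,  20.]), 0.44)]
marker [(array([349., 150.,  20.,  21.]), 0.47), (array([323., 247.,  42.,   7.]), 0.46)]
```

View pics/top0.png

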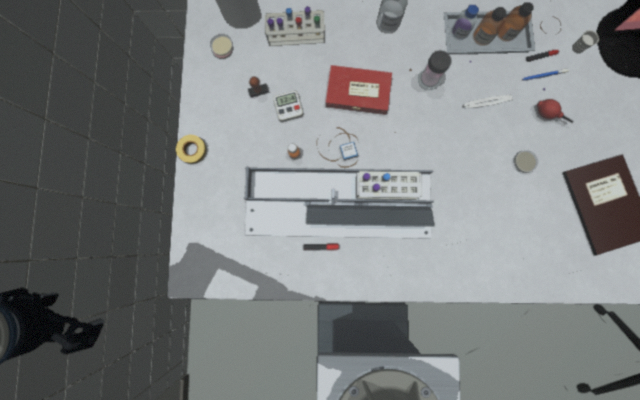

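View pics/side0.png

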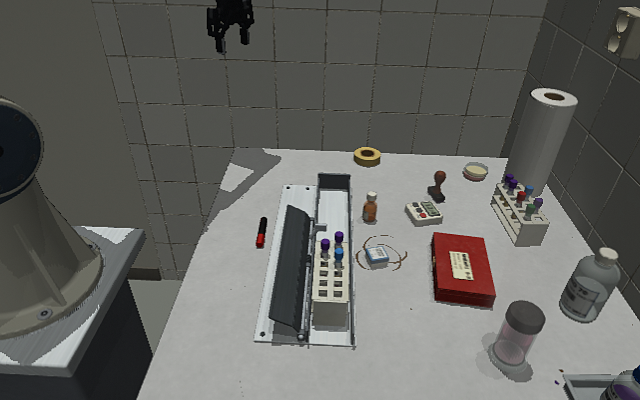

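The top view shows the lane lying along the image rows (plate about cols 246–433, rows 168–238). Lane +y points left, which is world +y, and the treadle is on the robot's side. The rack is at cols 356–422 and the marker at (322,247). Next I'll zoom in for corner positions.

```bash
python3 - <<'E'
import cv2
a=cv2.imread("pics/top0.png")[155:250,238:438]
cv2.imwrite("pics/topc.png",cv2.resize(a,None,fx=4,fy=4,interpolation=cv2.INTER_CUBIC))
a=cv2.imread("pics/side0.png")[165:350,245:395]
cv2.imwrite("pics/sidec.png",cv2.resize(a,None,fx=3.2,fy=3.2,interpolation=cv2.INTER_CUBIC))
E
```

```text
(no output)
```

View pics/topc.png

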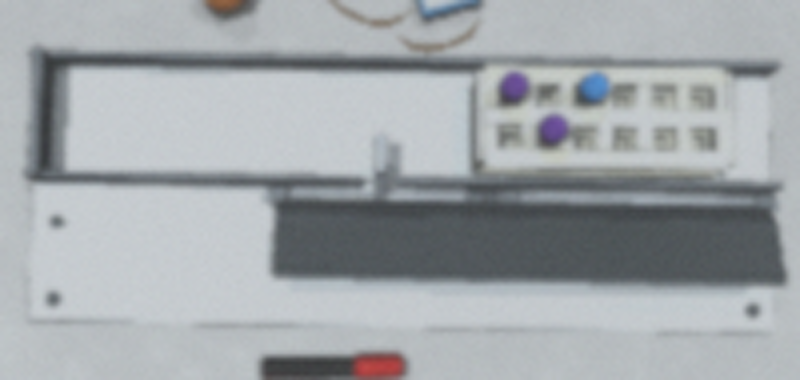

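View pics/sidec.png

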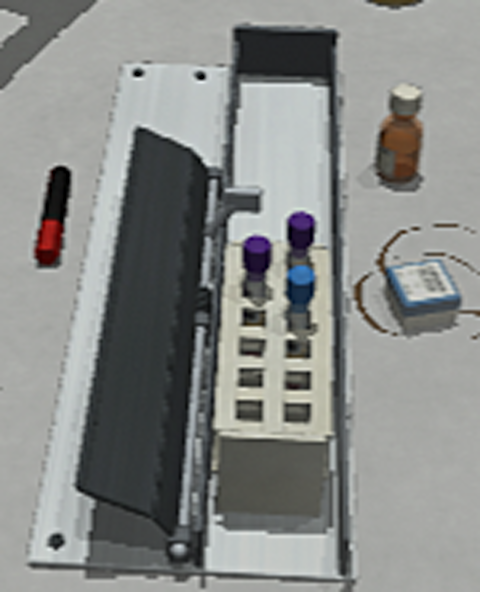

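The crops give usable corners for the plate, treadle and rack, so I'll fit the lane and rack poses from both views.

```bash
cat > h.py <<'E'
import numpy as np
from scipy.optimize import least_squares
def proj(p,X):
    c=np.atleast_2d(X)@np.array(p["R"]).T+np.array(p["t"]);s=c[:,:2]/c[:,2:]
    s=s*(1+p["k1"]*(s**2).sum(1,keepdims=True));K=np.array(p["K"])
    return s@K[:2,:2].T+K[:2,2]
def w(q,P):
    c,s=np.cos(q[2]),np.sin(q[2]);P=np.array(P)
    return P@np.array([[c,s,0],[-s,c,0],[0,0,1]])+[q[0],q[1],0]
def fit(views,q0):
    f=lambda q:np.concatenate([(proj(p,w(q,np.array(P)/1e3))-U).ravel() for p,P,U in views])
    r=least_squares(f,q0,loss="soft_l1");return r.x,np.round(f(r.x).reshape(-1,2),1)
E
python3 - <<'E'
from h import *
from station import manip
T=manip.capture("top");S=manip.capture("side")
ct=lambda a:(np.array(a)+.5)/4-.5+[238,155]
cs=lambda a:(np.array(a)+.5)/3.2-.5+[245,165]
P=[(-118,205,4),(-118,-230,4),(-91,60,55),(-91,-225,55),(-57,60,38),(-57,-225,38)]
q,r=fit([(T,P,ct([(30,320),(771,332),(273,277),(786,284),(277,203),(775,208)])),(S,P,cs([(122,65),(28,567),(137,128),(78,488),(208,165),(168,533)]))],[.4,0,0])
print("lane",q,r.tolist())
R=[(29,-72,62),(-29,-72,62),(29,72,62),(-29,72,62)]
k,r=fit([(T,R,ct([(733,70),(727,172),(480,66),(477,170)])),(S,R[:2],cs([(330,435),(218,433)]))],q)
print("rack",k,r.tolist())
d=k[:2]-q[:2];c,s=np.cos(q[2]),np.sin(q[2]);print("rack in lane",c*d[0]+s*d[1],-s*d[0]+c*d[1],k[2]-q[2])
print(manip.tip_extent)
for n,y in(("marker",0),):
  pass
E
```

```text
lane [ 0.53657887  0.12662806 -0.00302015] [[0.1, -0.0], [1.5, -0.1], [0.3, -1.2], [1.5, -1.0], [0.1, 2.7], [1.8, 3.4], [0.4, -0.8], [0.5, -0.9], [1.0, -0.9], [1.4, 0.5], [-4.3, -4.9], [-3.8, -5.1]]
rack [5.32313917e-01 5.73108454e-03 4.37301817e-04] [[-0.1, -0.2], [2.0, 0.1], [-1.6, 0.1], [-0.9, -0.1], [1.1, 0.9], [-1.9, -0.2]]
rack in lane -0.003899809079572823 -0.12090930509955196 0.003457447727622191
0.011
```

The lane is at about (0.537, 0.127) with yaw near 0, and the rack is at lane y of about -121 mm. Plan: tool y along lane +x, jaw slightly closed, hand at lane (-42, -212), then press, slide and lift.

Call:
{"fn": "send_rows", "kwargs": {"commands": [[[0, 0, 0], [0, 0, 0.022]], [[0, 0, 0], [0, 0, 0.022]], [[0, 0, 0], [0, 0, 0.022]], [[0, 0, 0], [0, 0, 0.022]], [[0, 0, 0], [0, 0, 0.022]], [[0, 0, 0], [0, 0, 0.022]], [[0, 0, 0], [0, 0, 0.022]], [[0, 0, 0], [0, 0, 0.022]], [[-1, 0.33, 0], [0, 0, 0]], [[-1, 0.33, 0], [0, 0, 0]], [[-1, 0.33, 0], [0, 0, 0]], [[-1, 0.33, 0], [0, 0, 0]], [[-1, 0.33, 0], [0, 0, 0]], [[-1, 0.33, 0], [0, 0, 0]], [[-1, 0.33, 0], [0, 0, 0]], [[-1, 0.33, 0], [0, 0, 0]], [[-1, 0.33, 0], [0, 0, 0]], [[-1, 0.33, 0], [0, 0, 0]], [[-1, 0.33, 0], [0, 0, 0]], [[-1, 0.33, 0], [0, 0, 0]]], "jaw": -0.76}}

```text
clock: 2.8
tool_pos: [0.3787, 0.2589, 0.2425]
tcp_rot: [0.0, 0.706, 0.708, 0.0]
contact_force: [-0.0, -0.3, 0.1]
opening: 0.0751
grasp_force: 0.0
```

```bash
python3 - <<'E'
from h import *
from station import manip
T=manip.capture("top");S=manip.capture("side")
ct=lambda a:(np.array(a)+.5)/4-.5+[238,155]
cs=lambda a:(np.array(a)+.5)/3.2-.5+[245,165]
P=[(-118,205,4),(-118,-230,4),(-91,60,55),(-91,-225,55)]
q,r=fit([(T,P,ct([(30,320),(771,332),(273,277),(786,284)])),(S,P,cs([(122,65),(28,567),(137,128),(78,488)]))],[.4,0,0])
print("lane",q,r.tolist())
o=manip.get_obs();print(o["tool_pos"],o["tcp_rot"],o["opening"])
E
```

```text
lane [ 0.53518495  0.12708745 -0.00342253] [[-0.1, 0.5], [1.3, 0.5], [0.1, -0.6], [1.3, -0.3], [-0.1, -0.9], [-0.4, -1.3], [0.4, -1.0], [0.4, 0.2]]
[0.37884789 0.25771967 0.24237959] [ 3.25598801e-04  7.06715649e-01  7.07497602e-01 -1.70160192e-04] 0.07579039234685138
```

Call:
{"fn": "send_rows", "kwargs": {"commands": [[[-0.98, 0.324, 0], [0, 0, 0]], [[-0.98, 0.324, 0], [0, 0, 0]], [[-0.98, 0.324, 0], [0, 0, 0]], [[-0.98, 0.324, 0], [0, 0, 0]], [[-0.98, 0.324, 0], [0, 0, 0]], [[-0.98, 0.324, 0], [0, 0, 0]], [[-0.98, 0.324, 0], [0, 0, 0]], [[-0.98, 0.324, 0], [0, 0, 0]], [[-0.98, 0.324, 0], [0, 0, 0]], [[-0.98, 0.324, 0], [0, 0, 0]], [[-0.98, 0.324, 0], [0, 0, 0]], [[-0.98, 0.324, 0], [0, 0, 0]], [[-0.98, 0.324, 0], [0, 0, 0]], [[-0.98, 0.324, 0], [0, 0, 0]], [[0, 0, 0.88], [0, 0, 0]], [[0, 0, 0.88], [0, 0, 0]], [[0, 0, 0.88], [0, 0, 0]], [[0, 0, 0.88], [0, 0, 0]], [[0, 0, 0.88], [0, 0, 0]], [[0, 0, 0.88], [0, 0, 0]]]}}

```text
clock: 4.9
tool_pos: [0.4935, -0.0822, 0.1095]
tcp_rot: [0.0, 0.706, 0.708, 0.0]
contact_force: [0.7, 0.1, -0.1]
opening: 0.0752
grasp_force: 0.0
```

```bash
python3 - <<'E'
from station import manip
import cv2
a=manip.capture("top")["color"][130:280,240:500,::-1]
b=manip.capture("side")["color"][150:360,220:420,::-1]
a=cv2.resize(a,None,fx=3,fy=3,interpolation=2);b=cv2.resize(b,None,fx=2.8,fy=2.8,interpolation=2)
cv2.imwrite("pics/t1.png",a);cv2.imwrite("pics/s1.png",b)
E
```

```text
(no output)
```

View pics/s1.png

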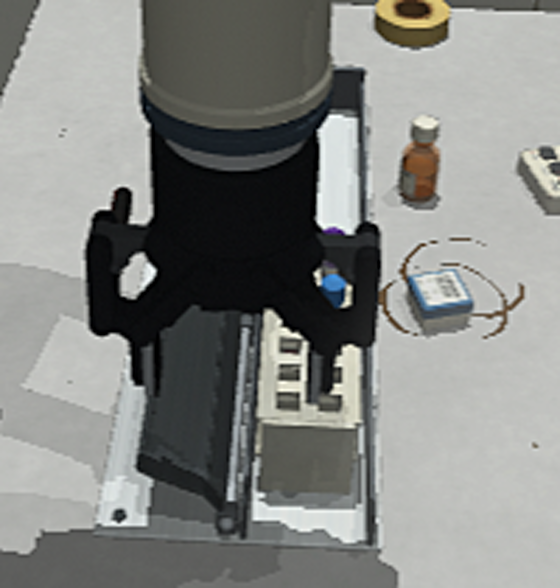

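Side view: fingertips are near crop (145,395) and (320,400), open, above the treadle and behind the rack. I'll check those against the calibration.

```bash
python3 - <<'E'
from h import *
from station import manip
S=manip.capture("side");o=manip.get_obs();p=o["tool_pos"];print(p)
for dz in(-.011,0):
  X=p+np.array([[-.0375,0,dz],[-.052,0,dz],[.0375,0,dz],[.052,0,dz]])
  print(np.round((proj(S,X)-[220,150])*2.8))
E
```

```text
[ 0.49231518 -0.08215223  0.10944378]
[[161. 391.]
 [133. 390.]
 [305. 398.]
 [333. 399.]]
[[160. 376.]
 [132. 375.]
 [306. 383.]
 [334. 384.]]
```

View pics/t1.png

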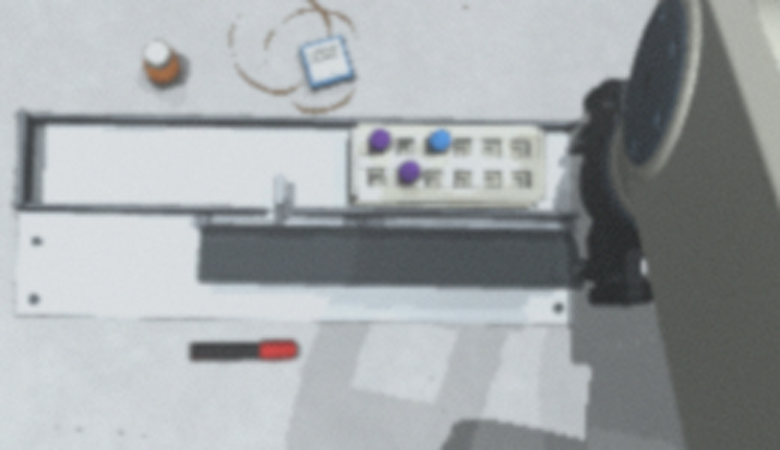

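The tip model matches and the hand is clear behind the rack. Pressing down now.

Call:
{"fn": "send_rows", "kwargs": {"commands": [[[-0.12, 0, 0.3], [0, 0, 0]], [[0, 0, 0.4], [0, 0, 0]], [[0, 0, 0.4], [0, 0, 0]], [[0, 0, 0.4], [0, 0, 0]], [[0, 0, 0.4], [0, 0, 0]], [[0, 0, 0.4], [0, 0, 0]], [[0, 0, 0.4], [0, 0, 0]], [[0, 0, 0.3], [0, 0, 0]], [[0, 0, 0.1], [0, 0, 0]], [[0, 0, 0.06], [0, 0, 0]], [[0, 0, 0], [0, 0, 0]]]}}

```text
clock: 6.15
tool_pos: [0.4927, -0.0857, 0.0312]
tcp_rot: [-0.0, 0.706, 0.708, -0.0]
contact_force: [-1.3, 0.5, 1.3]
opening: 0.0751
grasp_force: 1.1
```

```bash
python3 - <<'E'
from station import manip
import cv2
o=manip.get_obs();print(o["tool_pos"],o["contact_force"],o["ft_torque"])
b=manip.capture("side")["color"][180:360,240:400,::-1]
cv2.imwrite("pics/s2.png",cv2.resize(b,None,fx=3.3,fy=3.3,interpolation=2))
E
```

```text
[ 0.4927192  -0.08574199  0.03124584] [-1.28053642  0.50641721  1.30393141] [0.04208661 0.36934713 0.01675021]
```

View pics/s2.png

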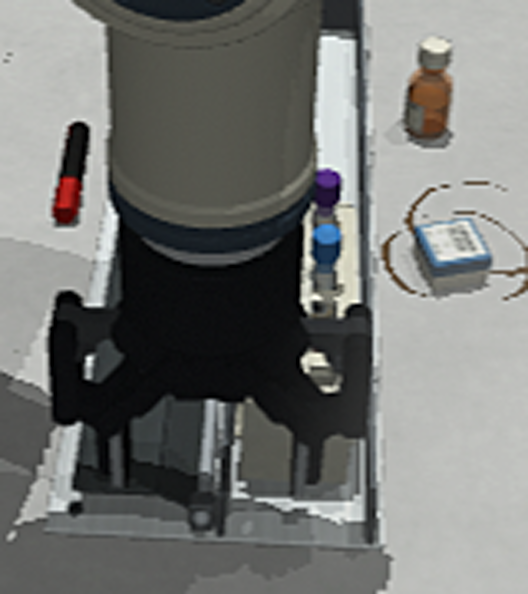

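The treadle is down (1.3 N, tip z about 20 mm) and the rack is still waiting. I'll press 1 mm more and start pushing.

Call:
{"fn": "send_rows", "kwargs": {"commands": [[[0, 0, 0.04], [0, 0, 0]], [[0.15, 0, 0], [0, 0, 0]], [[0.28, 0, 0], [0, 0, 0]], [[0.28, 0, 0], [0, 0, 0]], [[0.28, 0, 0], [0, 0, 0]], [[0.28, 0, 0], [0, 0, 0]], [[0.28, 0, 0], [0, 0, 0]], [[0.28, 0, 0], [0, 0, 0]], [[0.28, 0, 0], [0, 0, 0]], [[0.28, 0, 0], [0, 0, 0]]]}}

```text
clock: 7.2
tool_pos: [0.4933, -0.0262, 0.0304]
tcp_rot: [0.001, 0.706, 0.708, 0.0]
contact_force: [8.0, -45.2, 0.7]
opening: 0.075
grasp_force: 23.3
```

```bash
python3 - <<'E'
from station import manip
import cv2
o=manip.get_obs();print(o["tool_pos"],o["contact_force"],o["ft_torque"])
b=manip.capture("top")["color"][130:260,240:440,::-1]
cv2.imwrite("pics/t3.png",cv2.resize(b,None,fx=4,fy=4,interpolation=2))
E
```

```text
[ 0.49326089 -0.02615576  0.03037594] [  8.00479887 -45.15449142   0.6714037 ] [-6.64491887 -1.36128103 -2.02830101]
```

View pics/t3.png

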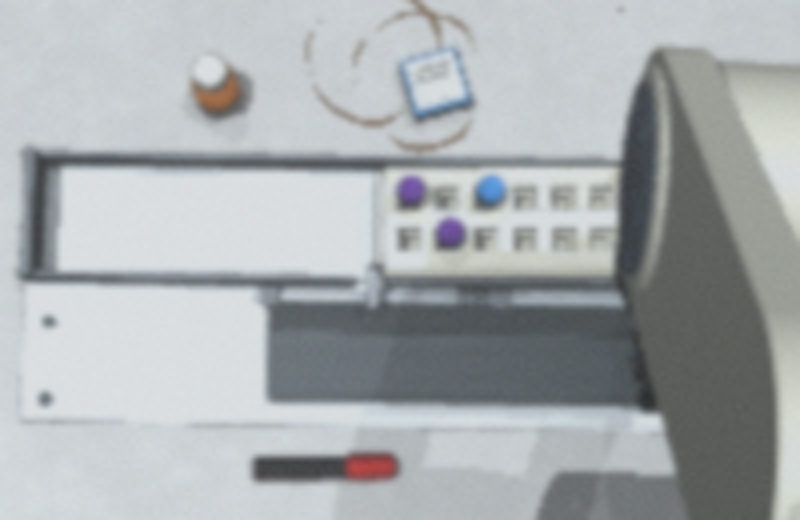

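Push force has risen to 45 N. The rack's leading end (crop col 380) is right at the blade (col 370, row 285), so it may be touching it. I'll back off, press further and measure the gate angle.

Call:
{"fn": "send_rows", "kwargs": {"commands": [[[-0.2, 0, 0], [0, 0, 0]], [[0, 0, 0], [0, 0, 0]]]}}

```text
clock: 7.45
tool_pos: [0.4928, -0.0309, 0.0302]
tcp_rot: [-0.0, 0.706, 0.708, 0.0]
contact_force: [0.4, 0.2, 2.8]
opening: 0.0752
grasp_force: 1.1
```

```bash
cat > a.py <<'E'
from h import *
from station import manip
import cv2
q=[.5352,.1271,-.0034]
T=manip.capture("top");o=manip.get_obs();print(o["tool_pos"],o["contact_force"])
def pt(x,z,y,a): # shut-pose point rotated by gate angle (treadle down)
    dx,dz=x+44,z-16;c,s=np.cos(a),np.sin(a)
    return (-44+c*dx-s*dz,y,16+s*dx+c*dz)
for a in(.5,.6,.66,.7,.75,.8):
    P=np.array([pt(-91,55,60,a),pt(-91,55,0,a),pt(-57,38,60,a),pt(-12,39,0,a),pt(-12,55,0,a),pt(-34,55,0,a),(-29,-20,62),(-33,60,34)])
    print(a,np.round((proj(T,w(q,P/1e3))+.5-[240,130])*4-.5).astype(int).tolist(),P[0].round(),P[3].round(),P[4].round())
g=T["color"][:,:,1].astype(int)
print("col x=320 crop:",[(r,g[r,320]) for r in range(204,236)])
E
python3 a.py
```

```text
[ 0.4927874  -0.03089097  0.03025007] [ 1.25831634 -0.755768    1.92871533]
0.5 [[268, 400], [373, 402], [269, 334], [376, 262], [376, 273], [375, 310], [412, 264], [270, 275]] [-104.   60.   28.] [-27.   0.  52.] [-35.   0.  66.]
0.6 [[268, 402], [373, 404], [269, 336], [376, 268], [376, 281], [375, 317], [412, 264], [270, 275]] [-105.   60.   22.] [-31.   0.  53.] [-40.   0.  66.]
0.66 [[269, 403], [373, 405], [269, 337], [376, 272], [376, 287], [375, 321], [412, 264], [270, 275]] [-105.   60.   18.] [-33.   0.  54.] [-43.   0.  66.]
0.7 [[269, 403], [373, 405], [269, 338], [376, 275], [376, 291], [375, 324], [412, 264], [270, 275]] [-105.   60.   16.] [-34.   0.  54.] [-45.   0.  66.]
0.75 [[269, 403], [373, 405], [270, 339], [376, 278], [376, 295], [375, 327], [412, 264], [270, 275]] [-105.   60.   12.] [-36.   0.  55.] [-47.   0.  66.]
0.8 [[269, 403], [373, 405], [270, 340], [375, 281], [375, 300], [375, 330], [412, 264], [270, 275]] [-105.   60.    9.] [-38.   0.  55.] [-50.   0.  66.]
col x=320 crop: [(204, np.int64(188)), (205, np.int64(141)), (206, np.int64(103)), (207, np.int64(96)), (208, np.int64(96)), (209, np.int64(95)), (210, np.int64(98)), (211, np.int64(103)), (212, np.int64(109)), (213, np.int64(119)), (214, np.int64(118)), (215, np.int64(116)), (216, np.int64(118)), (217, np.int64(116)), (218, np.int64(117)), (219, np.int64(118)), (220, np.int64(114)), (221, np.int64(116)), (222, np.int64(119)), (223, np.int64(119)), (224, np.int64(121)), (225, np.int64(121)), (226, np.int64(118)), (227, np.int64(116)), (228, np.int64(114)), (229, np.int64(117)), (230, np.int64(151)), (231, np.int64(202)), (232, np.int64(219)), (233, np.int64(222)), (234, np.int64(220)), (235, np.int64(216))]
```

The blade's inner edge reads about 0.55–0.6 rad, so the gate isn't fully open. The rack must have stopped at the blade face, around y = -75 mm, so it is still waiting. I'll press lower.

Call:
{"fn": "send_rows", "kwargs": {"commands": [[[0, 0, 0.08], [0, 0, 0]], [[0, 0, 0], [0, 0, 0]]]}}

```text
clock: 7.7
tool_pos: [0.4921, -0.0308, 0.0279]
tcp_rot: [-0.0, 0.706, 0.708, -0.0]
contact_force: [-1.8, -1.2, 2.0]
opening: 0.0749
grasp_force: 1.0
```

```bash
python3 - <<'E'
from station import manip
import cv2
o=manip.get_obs();print(o["tool_pos"],o["contact_force"])
t=manip.capture("top")["color"][180:235,300:360,::-1];s=manip.capture("side")["color"][205:350,250:360,::-1]
t=cv2.resize(t,(420,385),interpolation=2);s=cv2.resize(s,(380,500),interpolation=2)
t=cv2.copyMakeBorder(t,0,115,0,0,cv2.BORDER_CONSTANT)
cv2.imwrite("pics/b.png",cv2.hconcat([t,s]))
E
```

```text
[ 0.49214734 -0.03084814  0.02791992] [-1.80542803 -1.19609359  1.98665713]
```

View pics/b.png

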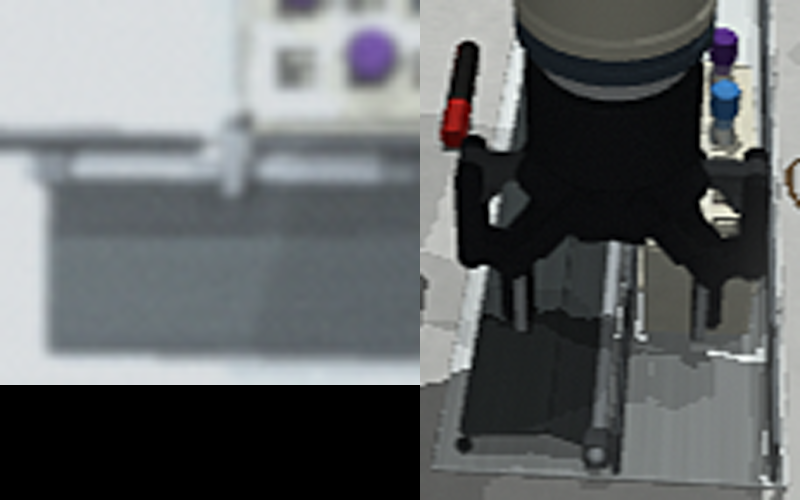

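Side by side: the blade's inner edge (top-view crop row ~117) still overhangs the wall (row 130), at roughly 0.6 rad. I'll keep pressing down, watching for the force rise at the travel stop.

Call:
{"fn": "send_rows", "kwargs": {"commands": [[[0, 0, 0.08], [0, 0, 0]], [[0, 0, 0.04], [0, 0, 0]], [[0, 0, 0], [0, 0, 0]], [[0, 0, 0], [0, 0, 0]]]}}

```text
clock: 8.2
tool_pos: [0.4925, -0.031, 0.0252]
tcp_rot: [-0.0, 0.706, 0.708, -0.0]
contact_force: [-2.3, -0.6, 2.5]
opening: 0.0755
grasp_force: 1.5
```

```bash
cat > b.py <<'E'
from station import manip
import numpy as np
o=manip.get_obs();print(o["tool_pos"],o["contact_force"],o["clock"])
g=manip.capture("top")["color"].astype(int)[:,:,1]
for r in range(192,212):print(r,g[r,322:346])
E
python3 b.py
```

```text
[ 0.49245945 -0.03097164  0.02515421] [-2.32378657 -0.56294066  2.48611818] 8.2
192 [221 221 221 220 220 222 221 221 221 220 217 203 193 208 219 221 213 191
 166 160 168 186 195 207]
193 [222 222 222 222 221 220 221 222 221 222 219 207 197 206 219 220 220 215
 210 208 211 214 217 218]
194 [221 223 222 221 222 222 221 221 221 221 220 217 204 205 217 221 222 221
 221 220 221 221 219 221]
195 [222 221 222 221 223 220 221 222 221 221 220 216 196 191 209 218 220 220
 220 219 219 219 219 219]
196 [221 221 221 222 221 222 220 220 220 220 218 212 174 153 184 208 212 209
 209 209 207 208 205 207]
197 [218 219 220 220 220 219 220 220 220 216 209 193 155 132 167 193 191 185
 187 183 182 184 180 182]
198 [200 198 200 200 200 202 205 211 216 202 182 164 142 136 155 169 167 162
 163 164 168 170 168 166]
199 [144 146 146 150 153 156 166 189 196 184 164 153 153 157 144 134 129 127
 127 128 127 130 127 126]
200 [103 106 107 111 110 112 133 162 179 177 169 167 170 167 142 117 114 116
 118 119 118 117 116 114]
201 [121 118 119 118 119 125 147 182 201 191 183 180 171 155 123 107 104 115
 121 121 114 109
[... 339 characters left out ...]
 151 147 141 142 139 143 158 167 142 116 120 148 164 167
 165 165 163 160 155 153]
206 [113 112 110 108 109 107 101 102 105 125 154 162 132  95  88 105 117 115
 117 117 117 114 110 110]
207 [100  96 100  97  97  97  92  90  96 116 150 157 128  88  78  91  98 101
  97  97  94  90  88  90]
208 [ 98  97  95  99  96 102  94  90  91 109 135 140 115  84  79  90  97  98
  94  96  93  90  92  90]
209 [101  98 100  98  98  96  93  94  94 101 104 105  94  86  88  94  98  97
  98  94  92  90  90  91]
210 [101  99  99  99 101 100  96  94  94  97  96  95  94  92  93  99  98  98
  98  95  93  92  91  94]
211 [101 100 100 100 100 101 100  99  98 101  99  95  95  95  96  97  99  98
  99  97  94  92  93  87]
```

That's about 0.69 rad. I'll press 2.5 mm further and check the force.

Call:
{"fn": "send_rows", "kwargs": {"commands": [[[0, 0, 0.06], [0, 0, 0]], [[0, 0, 0.03], [0, 0, 0]], [[0, 0, 0], [0, 0, 0]], [[0, 0, 0], [0, 0, 0]]]}}

```text
clock: 8.65
tool_pos: [0.4926, -0.0311, 0.023]
tcp_rot: [-0.0, 0.706, 0.708, -0.0]
contact_force: [-2.8, -0.2, 3.2]
opening: 0.0754
grasp_force: 1.6
```

```bash
sed -i 's/range(192,212)/range(196,201)/' b.py; python3 b.py
```

```text
[ 0.49259984 -0.03105573  0.02296896] [-2.77934029 -0.1588887   3.23523074] 8.65
196 [221 223 223 222 221 221 221 220 222 221 220 213 176 153 184 208 211 208
 208 208 208 207 207 208]
197 [220 220 219 220 221 217 220 220 220 220 218 209 167 134 169 190 192 186
 183 183 185 183 181 181]
198 [197 198 198 202 201 201 207 213 217 215 210 198 166 144 156 170 167 163
 163 167 168 168 168 168]
199 [143 145 146 151 153 156 168 187 199 195 184 172 166 164 151 134 130 127
 126 129 131 131 129 128]
200 [105 106 108 110 112 114 134 164 180 175 167 161 173 178 153 123 116 118
 117 117 119 118 116 113]
```

Now about 0.75 rad, with no stop force and the tip 8 mm above the plate. Resuming the push.

Call:
{"fn": "send_rows", "kwargs": {"commands": [[[0.2, 0, 0], [0, 0, 0]], [[0.2, 0, 0], [0, 0, 0]], [[0.2, 0, 0], [0, 0, 0]], [[0.2, 0, 0], [0, 0, 0]]]}}

```text
clock: 9.1
tool_pos: [0.4933, -0.0107, 0.0232]
tcp_rot: [0.001, 0.706, 0.708, 0.0]
contact_force: [-0.2, -2.7, 1.7]
opening: 0.0753
grasp_force: 1.2
```

The rack is past the blade with only 2.7 N of push force. Continuing.

Call:
{"fn": "send_rows", "kwargs": {"commands": [[[0.25, 0, 0], [0, 0, 0]], [[0.25, 0, 0], [0, 0, 0]], [[0.25, 0, 0], [0, 0, 0]], [[0.25, 0, 0], [0, 0, 0]], [[0.25, 0, 0], [0, 0, 0]], [[0.25, 0, 0], [0, 0, 0]], [[0.25, 0, 0], [0, 0, 0]], [[0.25, 0, 0], [0, 0, 0]], [[0.25, 0, 0], [0, 0, 0]], [[0.25, 0, 0], [0, 0, 0]]]}}

```text
clock: 10.1
tool_pos: [0.4924, 0.052, 0.023]
tcp_rot: [-0.0, 0.706, 0.708, -0.0]
contact_force: [-0.5, -3.3, 2.9]
opening: 0.0751
grasp_force: 1.1
```

Call:
{"fn": "send_rows", "kwargs": {"commands": [[[0.25, 0, 0], [0, 0, 0]], [[0.25, 0, 0], [0, 0, 0]], [[0.25, 0, 0], [0, 0, 0]], [[0.25, 0, 0], [0, 0, 0]], [[0.25, 0, 0], [0, 0, 0]], [[0.25, 0, 0], [0, 0, 0]], [[0.25, 0, 0], [0, 0, 0]], [[0.25, 0, 0], [0, 0, 0]], [[0.25, 0, 0], [0, 0, 0]], [[0.25, 0, 0], [0, 0, 0]], [[0.25, 0, 0], [0, 0, 0]], [[0.25, 0, 0], [0, 0, 0]], [[0.25, 0, 0], [0, 0, 0]], [[0.25, 0, 0], [0, 0, 0]], [[0.25, 0, 0], [0, 0, 0]]]}}

```text
clock: 11.6
tool_pos: [0.4922, 0.1457, 0.023]
tcp_rot: [-0.0, 0.706, 0.708, -0.0]
contact_force: [-0.8, -2.5, 2.2]
opening: 0.0752
grasp_force: 1.0
```

Call:
{"fn": "send_rows", "kwargs": {"commands": [[[0.2, 0, 0], [0, 0, 0]], [[0.2, 0, 0], [0, 0, 0]], [[0.2, 0, 0], [0, 0, 0]], [[0.1, 0, 0], [0, 0, 0]], [[0.1, 0, 0], [0, 0, 0]]]}}

```text
clock: 12.1
tool_pos: [0.4921, 0.1654, 0.023]
tcp_rot: [-0.0, 0.706, 0.708, -0.0]
contact_force: [-0.5, -2.9, 2.3]
opening: 0.0752
grasp_force: 1.0
```

Call:
{"fn": "send_rows", "kwargs": {"commands": [[[0.06, 0, 0], [0, 0, 0]], [[0.06, 0, 0], [0, 0, 0]], [[0, 0, 0], [0, 0, 0]]]}}

```text
clock: 12.4
tool_pos: [0.4919, 0.1678, 0.023]
tcp_rot: [-0.0, 0.706, 0.708, -0.0]
contact_force: [-0.3, -5.9, 4.1]
opening: 0.0752
grasp_force: 0.9
```

Call:
{"fn": "send_rows", "kwargs": {"commands": [[[0.04, 0, 0], [0, 0, 0]], [[0, 0, 0], [0, 0, 0]]]}}

```text
clock: 12.6
tool_pos: [0.4916, 0.168, 0.023]
tcp_rot: [0.0, 0.706, 0.708, -0.001]
contact_force: [-0.7, -11.9, 5.0]
opening: 0.0748
grasp_force: 0.8
```

The rack is against the stop (12 N). I'll ease back 4 mm, then lift straight up.

Call:
{"fn": "send_rows", "kwargs": {"commands": [[[-0.1, 0, 0], [0, 0, 0]], [[-0.1, 0, 0], [0, 0, 0]], [[0, 0, 0], [0, 0, 0]], [[0, 0, -0.3], [0, 0, 0]], [[0, 0, -0.3], [0, 0, 0]], [[0, 0, -0.3], [0, 0, 0]], [[0, 0, -0.3], [0, 0, 0]], [[0, 0, -0.3], [0, 0, 0]], [[0, 0, -0.5], [0, 0, 0]], [[0, 0, -0.8], [0, 0, 0]], [[0, 0, -0.8], [0, 0, 0]], [[0, 0, -0.8], [0, 0, 0]], [[0, 0, -0.8], [0, 0, 0]], [[-0.8, 0, -0.5], [0, 0, 0]], [[-1, 0, 0], [0, 0, 0]], [[-1, 0, 0], [0, 0, 0]], [[-1, 0, 0], [0, 0, 0]], [[-1, 0, 0], [0, 0, 0]], [[-1, 0, 0], [0, 0, 0]], [[-1, 0, 0], [0, 0, 0]]]}}

```text
clock: 14.6
tool_pos: [0.4924, -0.0068, 0.1663]
tcp_rot: [0.0, 0.706, 0.708, 0.0]
contact_force: [0.4, -0.8, -0.4]
opening: 0.0753
grasp_force: 0.0
```

```bash
python3 - <<'E'
from station import manip
import cv2
o=manip.get_obs();print(o["tool_pos"],o["contact_force"])
t=manip.capture("top")["color"][140:255,235:435,::-1];s=manip.capture("side")["color"][150:350,240:400,::-1]
t=cv2.resize(t,(440,253),interpolation=2);s=cv2.resize(s,(360,450),interpolation=2)
t=cv2.copyMakeBorder(t,0,197,0,0,cv2.BORDER_CONSTANT)
cv2.imwrite("pics/e.png",cv2.hconcat([t,s]))
E
```

```text
[ 0.49239486 -0.0067807   0.16626911] [ 0.38217657 -0.838348   -0.41697218]
```

View pics/e.png

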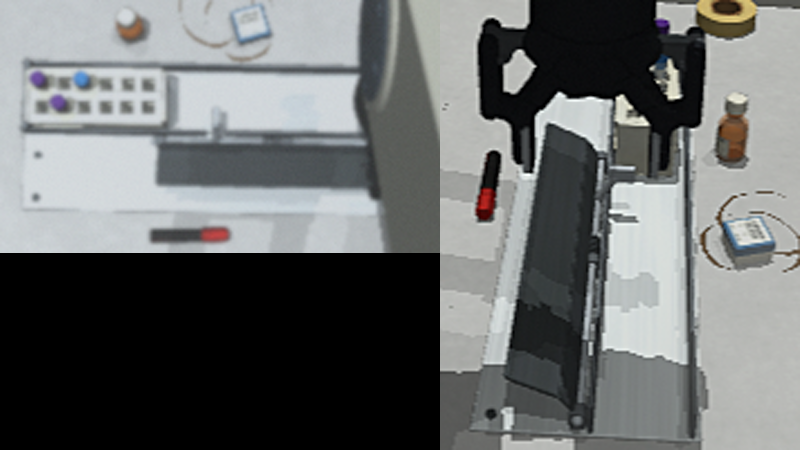

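The rack stands against the end stop (top crop cols 25–168). The gate blade is back across the channel at (217,122), and the box, bottle and marker haven't moved. Handing in.

```bash
python3 -c "
from station import manip
print(manip.close_job())"
```

```text
the job is handed in; nothing more can be done
None
```

The job is handed in: the last pictures show the rack against the end stop, the gate shut behind it, and the box, bottle and marker where they were, though on a first push the gate was only about 0.6 rad open and the rack met the blade at about 45 N before I backed off and pressed it fully open; the result wasn't reported back.

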